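# Lids on the mini cocottes at the pass

### The arm

A 6-joint arm with a two-finger parallel gripper is mounted at the origin on the work surface. World frame = base frame: x ahead of the robot, y to its left, z up, the work surface at z = 0. Lengths are in m, angles in rad, forces in N, time in s.
With the tool pointing down it reaches from about 0.325 to 0.875 m from the base axis. Payload 4.4 kg.
Tool frame: the origin (TCP) lies between the finger pads; the fingertips stand 22 mm ahead of it and the grasp point (between the pads) lies 3 mm ahead of it; z points along the fingers, y is the line along which they close (so a half turn about z gives the same grasp; the last joint's range is limited). The gripper opens to 85 mm and grips with 20 to 120 N. Pads are 22 mm wide; open, the fingers measure 114 mm over their backs; the gripper's body (76 mm by 85 mm) begins 54 mm behind the grasp point. The pads swing forward as they close: fully open they stand 13 mm farther back than shut.
Start: joints at [1.185, 0.207, 1.542, -0, 1.393, -0.15], TCP at [0.134, 0.559, 0.253] pointing down, gripper open.
Joint ranges: [-2.73, 2.73], [-0.86, 2.22], [0.23, 2.46], [-1.11, 4.25], [0.08, 2.63], [-2.82, 2.82]. Speed limits (rad/s): [2.79, 2.79, 3.14, 3.14, 3.14, 3.14].

### API

Orientations are given as [roll, pitch, yaw] about the fixed x, y, z axes, in that order (R = Rz(yaw) Ry(pitch) Rx(roll)).
In Python, from rig import robot gives the robot as it stands.
- The arm moves only by the shell command python3 -m jog 'ROWS' [OPENING] [FORCE]. ROWS is JSON, a list that holds one entry, the list of rows, each a list of 4 numbers: the shift along the world's x, y, z in mm, then the turn about the world's z in degrees. A call has exactly 8 rows; each row is the pose to reach, as a shift and turn from the pose commanded when the call began; what a row does not reach only later rows make up. A row lasts 1/10 s, in which the tool goes at most 50 mm and 8.59 degrees, less where a joint would pass 70% of its speed; a pose out of reach is approached as far as the arm can. A call with a gripper value outside its range is refused whole. OPENING is the opening, from -1 (shut) to 1 (fully open), so that 0 is half open, set as the call begins (- or left out, the last holds). The fingers move at their own pace and stop on an object; FORCE is the grip in N (left out, the last holds). Time passes only in rows, so rows that repeat a pose let the fingers close, or fill a call up. It gives the time, the measured TCP pose, the force, the opening and the grip force at its end, in the units of the state.
- robot.get_obs(): the state, without advancing time (a new reading comes with each control period).
- robot.get_image(name): name is "scene" or "top" or "wrist"; returns a dict with "color" (420x560x3 uint8, red, green, blue), "depth" (420x560 float32, m along the optical axis (not along the pixel's ray), 0 where there is no reading), "fx", "fy", "cx", "cy" (pixels), "xyz" and "orientation" of the camera in the world. Camera axes: x right, y down, z forward; pixel columns grow to the right and rows downward; lengths in m; the calibration is good to about 2 mm. A picture is of the moment at which its call begins.
- robot.job_done(): hands the job in; it is judged then, once.
The state is a dict: "time_s": time; "joints": joint angles; "joint_vel": joint speeds; "joint_efforts": joint torques, N m; "tcp_pos": TCP position; "orientation": TCP orientation; "wrist_force": force on the tool from outside, world axes, zero at the start; "wrist_torque": the same for the moment, N m; "opening": finger opening in m; "finger_force": force on a finger pad.
Only numpy, scipy, OpenCV 4.12 (cv2) and the standard library are available. Lean on these libraries where they do the work, as an engineer would, in place of code of your own. Each camera call takes 0.05 s, during which the arm holds its last target. There are 200 camera calls.

### The job

Close the four small cocottes for service: put each lid on the cocotte of its own colour and shape, properly seated all round and, for the two oval ones, lined up with the dish. Lower the lids on rather than dropping them, and leave the cocottes, the pepper mill and the sauce jug standing where they are.

Things in the scene. Friction and masses are not known exactly. Their poses are not given: they have to be found in the camera images.
- lid_red_round_knob (a point): Loose round red lid, 104 mm across, 0.17 kg, lying flat, brass-coloured round knob up, 24 mm across. Point: centre of the knob, 33 mm above the lid's lowest face; knob top 10 mm above, domed lid 13 mm below it. z: up. Below, a boss 6 mm deep, 77 tapering to 68 mm across, drops into the cocotte's mouth; seated, this point is 27 mm above the rim.
- lid_blue_round_knob (a point): Loose round blue lid, 104 mm across, 0.17 kg, lying flat, brass-coloured round knob up, 24 mm across. Point: centre of the knob, 33 mm above the lid's lowest face; knob top 10 mm above, domed lid 13 mm below it. z: up. Below, a boss 6 mm deep, 77 tapering to 68 mm across, drops into the cocotte's mouth; seated, this point is 27 mm above the rim.
- lid_red_oval_knob (a point): Loose oval red lid, 125 x 89 mm, 0.17 kg, lying flat, brass-coloured oblong knob up, 35 mm long (x), 17 mm wide (y). Point: centre of the knob, 33 mm above the lid's lowest face; knob top 10 mm above, domed lid 13 mm below it. x: long axis; z: up. Below, a boss 6 mm deep, 92 x 66 tapering to 82 x 58 mm, drops into the cocotte's mouth; seated, this point is 27 mm above the rim.
- lid_blue_oval_knob (a point): Loose oval blue lid, 125 x 89 mm, 0.17 kg, lying flat, brass-coloured oblong knob up, 35 mm long (x), 17 mm wide (y). Point: centre of the knob, 33 mm above the lid's lowest face; knob top 10 mm above, domed lid 13 mm below it. x: long axis; z: up. Below, a boss 6 mm deep, 92 x 66 tapering to 82 x 58 mm, drops into the cocotte's mouth; seated, this point is 27 mm above the rim.
- pot_red_round_rim (a point): Loose round red mini cocotte with baked potatoes inside, about 0.5 kg, 55 mm high, 100 mm across at the rim plus a lug standing out 9 mm at each end of its x axis; mouth 88 mm across, the food at least 8 mm below the rim. The point is the centre of the mouth, in the plane of the rim, 55 mm above the work surface. x: towards a lug; z: up.
- pot_blue_round_rim (a point): Loose round blue mini cocotte with baked potatoes inside, about 0.5 kg, 55 mm high, 100 mm across at the rim plus a lug standing out 9 mm at each end of its x axis; mouth 88 mm across, the food at least 8 mm below the rim. The point is the centre of the mouth, in the plane of the rim, 55 mm above the work surface. x: towards a lug; z: up.
- pot_red_oval_rim (a point): Loose oval red mini cocotte with baked potatoes inside, about 0.5 kg, 55 mm high, 120 x 86 mm at the rim plus a lug standing out 9 mm at each end of its x axis; mouth 106 x 76 mm, the food at least 8 mm below the rim. The point is the centre of the mouth, in the plane of the rim, 55 mm above the work surface. x: along the long axis; y: along the short axis; z: up.
- pot_blue_oval_rim (a point): Loose oval blue mini cocotte with baked potatoes inside, about 0.5 kg, 55 mm high, 120 x 86 mm at the rim plus a lug standing out 9 mm at each end of its x axis; mouth 106 x 76 mm, the food at least 8 mm below the rim. The point is the centre of the mouth, in the plane of the rim, 55 mm above the work surface. x: along the long axis; y: along the short axis; z: up.
- pepper_mill_mid (a point): Bystander: turned dark-wood pepper mill standing upright, 142 mm high, 56 mm across. The point is on its axis, 70 mm above the work surface.
- sauce_jug_mid (a point): Bystander: empty white porcelain sauce jug, 70 mm high, 68 mm across, with a small spout and, opposite it, a handle standing out 37 mm on its +y side. The point is on its axis, 35 mm above the work surface.
Mind the look-alikes: they are no part of the job. What is shaped like the part that bears pot_blue_oval_rim but pink is not meant.

How it is judged:
At the end, for the whole second after the job is handed in: Each lid on the cocotte of its colour and shape: centred within 10 mm, down on the rim (knob 22 to 30.5 mm above it), level within 0.07 rad, vertical within 0.1, ovals aligned within 0.26 rad either way round, released, at rest. Cocottes within 30 mm, mill and jug within 20 mm of their start (horizontal distance between lid_red_round_knob and pot_red_round_rim below 0.01 m and z of lid_red_round_knob in the frame of pot_red_round_rim between 0.022 and 0.0305 m and angle between the z axis of lid_red_round_knob and the z axis of pot_red_round_rim, either way round below 0.07 rad and angle between each of lid_red_round_knob, lid_blue_round_knob, lid_red_oval_knob, lid_blue_oval_knob's own z axis and vertical below 0.1 rad and contact force between each of lid_red_round, lid_blue_round, lid_red_oval, lid_blue_oval and the fingers below 0.05 N and linear speed of each of lid_red_round, lid_blue_round, lid_red_oval, lid_blue_oval below 0.02 m/s and distance of each of pot_red_round_rim, pot_blue_round_rim, pot_red_oval_rim, pot_blue_oval_rim from where it was at the start of the episode below 0.03 m and horizontal distance between lid_blue_round_knob and pot_blue_round_rim below 0.01 m and z of lid_blue_round_knob in the frame of pot_blue_round_rim between 0.022 and 0.0305 m and angle between the z axis of lid_blue_round_knob and the z axis of pot_blue_round_rim, either way round below 0.07 rad and horizontal distance between lid_red_oval_knob and pot_red_oval_rim below 0.01 m and z of lid_red_oval_knob in the frame of pot_red_oval_rim between 0.022 and 0.0305 m and angle between the z axis of lid_red_oval_knob and the z axis of pot_red_oval_rim, either way round below 0.07 rad and angle between the x axis of lid_red_oval_knob and the x axis of pot_red_oval_rim, either way round below 0.26 rad and horizontal distance between lid_blue_oval_knob and pot_blue_oval_rim below 0.01 m and z of lid_blue_oval_knob in the frame of pot_blue_oval_rim between 0.022 and 0.0305 m and angle between the z axis of lid_blue_oval_knob and the z axis of pot_blue_oval_rim, either way round below 0.07 rad and angle between the x axis of lid_blue_oval_knob and the x axis of pot_blue_oval_rim, either way round below 0.26 rad and distance of each of pepper_mill_mid, sauce_jug_mid from where it was at the start of the episode below 0.02 m); the robot touches nothing.
It fails at once if a lid is dropped or thrown (moves faster than 0.6 m/s while not held: a fall of about 2 cm) ((linear speed of lid_red_round above 0.6 m/s and contact force between lid_red_round and the fingers below 0.01 N) or (linear speed of lid_blue_round above 0.6 m/s and contact force between lid_blue_round and the fingers below 0.01 N) or (linear speed of lid_red_oval above 0.6 m/s and contact force between lid_red_oval and the fingers below 0.01 N) or (linear speed of lid_blue_oval above 0.6 m/s and contact force between lid_blue_oval and the fingers below 0.01 N)).
It fails at once if a cocotte is shoved more than 3 cm or tipped (distance of any of pot_red_round_rim, pot_blue_round_rim, pot_red_oval_rim, pot_blue_oval_rim from where it was at the start of the episode above 0.03 m or angle between any of pot_red_round_rim, pot_blue_round_rim, pot_red_oval_rim, pot_blue_oval_rim's own z axis and vertical above 0.35 rad).
It fails at once if the pepper mill or the sauce jug is shifted more than 2 cm or tipped (distance of any of pepper_mill_mid, sauce_jug_mid from where it was at the start of the episode above 0.02 m or angle between any of pepper_mill_mid, sauce_jug_mid's own z axis and vertical above 0.35 rad).
It also fails if it takes over 112 s, if anything falls off the work surface, if the arm or the gripper's body presses on something with over 40 N, if the wrist force passes 120 N, or if a joint passes its speed limit or range.

## Working session

There is one attempt and no reset: what is moved stays moved. The work goes in short steps, Python scripts to look and compute and a shell command to move; the robot and the scene stay as the last step left them, time stands still between calls to the robot, and variables do not carry over. Pictures are saved under pics/ and viewed, at most 14 in all, crops included, and the job is handed in when it is done.

```bash
ls; mkdir -p pics; cat > h.py <<'E'
import numpy as np,cv2
from rig import robot
from scipy.spatial.transform import Rotation as R
def shot(n,f=None):
    im=robot.get_image(n)
    if f: cv2.imwrite('pics/'+f,im['color'][:,:,::-1])
    return im
def ray(im,u,v,z):
    r=R.from_euler('xyz',im['orientation']).as_matrix()
    d=r@np.array([(u-im['cx'])/im['fx'],(v-im['cy'])/im['fy'],1]);o=np.array(im['xyz'])
    return o+d*(z-o[2])/d[2]
def cloud(im):
    r=R.from_euler('xyz',im['orientation']).as_matrix()
    d=im['depth'];v,u=np.indices(d.shape)
    p=np.stack([(u-im['cx'])/im['fx']*d,(v-im['cy'])/im['fy']*d,d],-1)
    return p@r.T+np.array(im['xyz'])
E
python3 - <<'E'
from h import *
a=shot('top','top1.png');b=shot('scene','scene1.png')
print(a['xyz'],a['orientation'],a['fx'],robot.get_obs())
E
```

```text
pics
[ 0.43290083 -0.01562603  1.51249071] [-3.0929721   0.01834945 -1.57822035] 456.6546185393201 {'time_s': 0.1, 'joints': array([ 1.18450715e+00,  2.07373779e-01,  1.54285672e+00, -4.12755187e-05,
        1.39351100e+00, -1.50510191e-01]), 'joint_vel': array([-0.00076632, -0.00220344, -0.00297499, -0.00038478, -0.00367082,
       -0.00054761]), 'joint_efforts': array([-3.03577417e-04, -3.84089756e+01, -2.92549735e+01, -1.54238451e-04,
        4.75656721e-03, -1.06228447e-05]), 'tcp_pos': array([0.134096  , 0.55846307, 0.25219805]), 'orientation': array([-3.13946201e+00, -2.82050194e-04,  2.90582069e+00]), 'wrist_force': array([-0.31879594, -0.36200685, -0.40411095]), 'wrist_torque': array([-0.02307662,  0.00585313, -0.01355096]), 'finger_force': 0.0, 'opening': 0.08555250466123021}
```

View pics/top1.png

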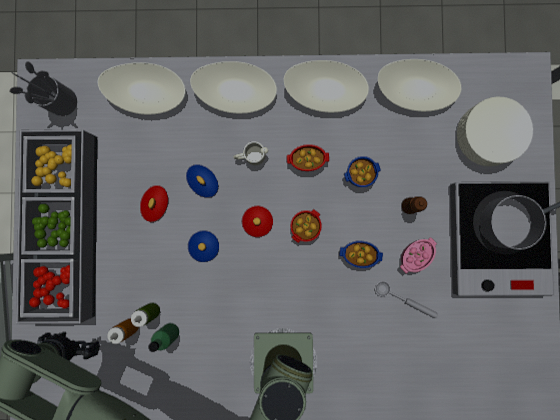

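View pics/scene1.png

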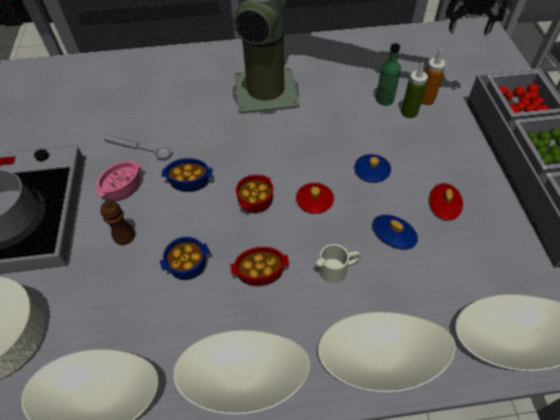

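The top view shows lids at red oval (154,203), blue oval (202,180), blue round (203,246) and red round (257,221). The cocottes are red oval (308,157), blue round (361,172), red round (305,226) and blue oval (360,253). The possible mix-ups are the pink oval at (418,255), which is a decoy, and round versus oval within each colour. The jug is at (254,153) and the mill at (414,205).

```bash
cat > meas.py <<'E'
from h import *
def blobs(im,zl=0.012,zp=0.05,amin=200):
    hsv=cv2.cvtColor(im['color'],cv2.COLOR_RGB2HSV);out=[]
    H,S,V=cv2.split(hsv)
    for c,m in (('red',((H<6)|(H>174))&(S>190)&(V>60)),('blue',(H>105)&(H<130)&(S>150)&(V>40))):
        cs,_=cv2.findContours(m.astype(np.uint8)*255,cv2.RETR_EXTERNAL,cv2.CHAIN_APPROX_NONE)
        for k in cs:
            if cv2.contourArea(k)<amin: continue
            out.append((c,k))
    return out
def plane_ellipse(im,k,z):
    # contour -> plane points (mm), minAreaRect & hull moments
    P=np.array([ray(im,u,v,z)[:2] for u,v in cv2.convexHull(k)[:,0].astype(float)])*1000
    e=cv2.fitEllipse(np.array([ray(im,u,v,z)[:2]*1000 for u,v in k[:,0]],np.float32))
    M=cv2.moments(P.astype(np.float32).reshape(-1,1,2))
    c=(M['m10']/M['m00'],M['m01']/M['m00'])
    ang=.5*np.degrees(np.arctan2(2*M['mu11'],M['mu20']-M['mu02']))
    return np.round(c,1),np.round(ang,1),np.round(e[1],0)
E
python3 - <<'E'
from meas import *
im=shot('top');C=cloud(im);print(np.median(C[200:280,100:500:40,2]))
for c,k in blobs(im,amin=250):
    u,v=k[:,0].mean(0)
    if u<100 or u>440: continue
    msk=np.zeros(im['depth'].shape,np.uint8);cv2.drawContours(msk,[k],-1,1,-1)
    zz=C[:,:,2][msk>0]
    hole=((cv2.cvtColor(im['color'],cv2.COLOR_RGB2HSV)[:,:,0]//1)[msk>0])
    brass=(msk>0)&(im['color'][:,:,0]>100)&(im['color'][:,:,1]>70)
    n=brass.sum();vv,uu=np.nonzero(brass)
    z=.055 if n>120 else .012
    s=[c,(int(u),int(v)),n,*plane_ellipse(im,k,z),'zmax',np.round(np.percentile(zz,[50,99]),3)]
    if n and n<=120: s+=['knob',np.round(ray(im,uu.mean(),vv.mean(),.040)*1000,1)]
    print(*s)
for n,(u,v,z) in dict(jug=(255,153,.07),mill=(408,204,.1)).items(): print(n,ray(im,u,v,z))
E
```

```text
0.001365698970104856
red (305, 225) 221 [446.4 -74.9] -37.9 [ 91. 104.] zmax [0.042 0.061]
red (257, 221) 36 [463.   82.7] 32.2 [97. 98.] zmax [0.017 0.047] knob [464.5  83.8  40. ]
red (153, 203) 38 [524.6 424.3] -18.2 [ 83. 117.] zmax [0.017 0.046] knob [526.  426.6  40. ]
red (308, 157) 240 [664.4 -83.9] -87.0 [ 79. 126.] zmax [0.043 0.061]
blue (360, 254) 209 [ 355.2 -249.1] 82.1 [ 79. 127.] zmax [0.042 0.06 ]
blue (203, 246) 39 [382.6 260.6] 28.4 [97. 98.] zmax [0.016 0.046] knob [383.7 262.   40. ]
blue (201, 180) 37 [598.3 264.7] 42.4 [ 83. 119.] zmax [0.017 0.045] knob [599.8 265.6  40. ]
blue (361, 171) 217 [ 617.6 -257. ] -69.6 [ 92. 107.] zmax [0.043 0.06 ]
jug [0.67881769 0.08443212 0.07      ]
mill [ 0.5104068  -0.38900836  0.1       ]
```

```bash
python3 - <<'E'
from h import *
im=shot('top');c=im['color'][130:290,120:450,::-1];cv2.imwrite('pics/crop.png',cv2.resize(c,None,fx=2.4,fy=2.4,interpolation=cv2.INTER_CUBIC))
w=shot('wrist');print(w['xyz'],w['orientation'],w['fx'])
o=robot.get_obs();r=R.from_euler('xyz',o['orientation']);print(r.inv().apply(w['xyz']-o['tcp_pos']),(r.inv()*R.from_euler('xyz',w['orientation'])).as_euler('xyz'))
E
```

```text
[0.06676313 0.57575743 0.37489405] [2.86509877e+00 2.53541111e-03 1.33585488e+00] 349.05034618556374
[ 0.06956544  0.00061701 -0.12219777] [-2.76704215e-01 -1.41616922e-03  1.56995408e+00]
```

View pics/crop.png

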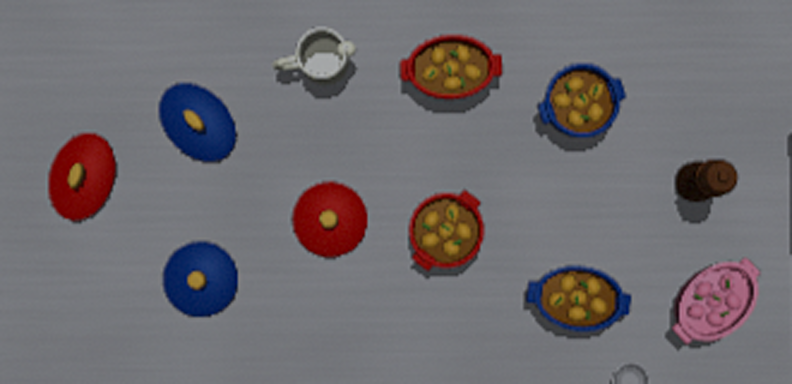

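The crop confirms the choice: four lids with knobs, four potato-filled cocottes, and the pink dish excluded. I'll start with the red oval lid, which is closest to the arm.

```bash
python3 -m jog '[[[45,-15,0,0],[90,-30,0,0],[135,-45,0,0],[180,-60,0,0],[225,-75,0,0],[270,-90,0,0],[315,-105,0,0],[360,-120,0,-4.7]]]' 0.2 60
python3 -m jog '[[[32,-12,-30,0],[32,-12,-70,0],[32,-12,-100,0],[32,-12,-100,0],[32,-12,-100,0],[32,-12,-100,0],[32,-12,-100,0],[32,-12,-100,0]]]'
cat > wl.py <<'E'
from meas import *
import sys
# wrist view of lid: brass knob + lid outline
def look(col,f=None,pot=False):
    im=shot('wrist',f);o=robot.get_obs()
    print('tcp',np.round(o['tcp_pos']*1000,1),'yaw',np.round(np.degrees(o['orientation'][2]),1),'open',o['opening'],'F',o['wrist_force'].round(1),'t',o['time_s'])
    z=.055 if pot else .012
    for c,k in blobs(im,amin=1500):
        if c!=col: continue
        print(c,k[:,0].mean(0).astype(int),cv2.boundingRect(k),*plane_ellipse(im,k,z))
        if not pot:
            m=np.zeros(im['depth'].shape,np.uint8);cv2.drawContours(m,[k],-1,1,-1)
            hsv=cv2.cvtColor(im['color'],cv2.COLOR_RGB2HSV)
            b=((m>0)&(hsv[...,0]>10)&(hsv[...,0]<35)&(hsv[...,2]>60)).astype(np.uint8)
            kk,_=cv2.findContours(b,cv2.RETR_EXTERNAL,cv2.CHAIN_APPROX_NONE)
            kk=[q for q in kk if cv2.contourArea(q)>60]
            for q in kk: print('  knob',q[:,0].mean(0).astype(int),*plane_ellipse(im,q,.036))
    return im
E
python3 -c "
from wl import *
look('red','w1.png')"
```

```text
time_s: 1.05
tcp_pos: [0.496, 0.4382, 0.2531]
orientation: [-3.142, -0.0, 2.822]
wrist_force: [0.5, 1.0, -0.1]
opening: 0.0509
finger_force: 0.0
time_s: 1.85
tcp_pos: [0.5272, 0.428, 0.1558]
orientation: [3.139, 0.003, 2.824]
wrist_force: [-0.1, -1.7, 0.8]
opening: 0.051
finger_force: 0.0
tcp [526.9 427.8 155.2] yaw 161.8 open 0.05092917946040434 F [-0.9 -0.1 -0.8] t 1.9
red [271 176] (223, 109, 107, 149) [522.2 427.8] -13.3 [ 76. 111.]
  knob [273 198] [522.3 425.8] -18.0 [16. 37.]
```

View pics/w1.png

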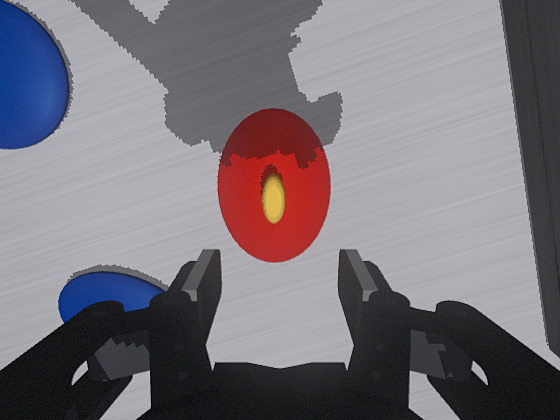

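The red oval knob at (273,198) projects to (522,426), measures 37×16 mm and sits at −18°. That agrees with the top view.

```bash
python3 -m jog '[[[-3,-2,-25,0],[-3,-2,-50,0],[-3,-2,-75,0],[-3,-2,-90,0],[-3,-2,-98,0],[-3,-2,-104,0],[-3,-2,-108,0],[-3,-2,-108,0]]]'
python3 -m jog '[[[0,0,0,0],[0,0,0,0],[0,0,0,0],[0,0,0,0],[0,0,0,0],[0,0,0,0],[0,0,0,0],[0,0,0,0]]]' -1 60
```

```text
time_s: 2.7
tcp_pos: [0.5237, 0.4253, 0.0456]
orientation: [3.141, 0.0, 2.824]
wrist_force: [-0.7, -0.1, -0.8]
opening: 0.0512
finger_force: 0.0
time_s: 3.5
tcp_pos: [0.524, 0.4255, 0.0463]
orientation: [3.14, 0.001, 2.824]
wrist_force: [-0.2, -0.5, 5.0]
opening: 0.0139
finger_force: 59.1
```

```bash
python3 -m jog '[[[0,0,5,0],[0,0,15,0],[0,0,35,0],[0,0,65,0],[0,0,95,0],[0,0,120,0],[0,0,120,0],[0,0,120,0]]]'
python3 -c "
from wl import *
look('red','w2.png')"
```

```text
time_s: 4.3
tcp_pos: [0.5232, 0.425, 0.1652]
orientation: [3.142, 0.0, 2.824]
wrist_force: [0.2, -0.7, -2.9]
opening: 0.014
finger_force: 58.6
tcp [522.3 424.4 163.5] yaw 161.8 open 0.013833662146231126 F [-0.4 -1.2 -2.1] t 4.35
red [279 330] (252, 300, 55, 56) [646.4 385.2] -20.0 [47. 60.]
red [278 211] (189, 126, 182, 176) [559.7 412.9] 16.2 [130. 175.]
```

View pics/w2.png

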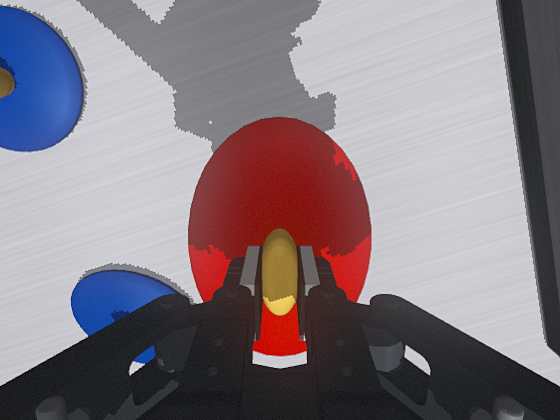

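The red oval lid is held level and straight. I'll carry it to a vantage point beyond both red cocottes and measure them with the wrist camera there.

```bash
python3 -m jog '[[[3,-40,20,-5],[6,-85,40,-12],[9,-130,55,-20],[12,-175,70,-28],[14,-220,70,-36],[16,-265,70,-44],[18,-310,70,-52],[20,-355,70,-60]]]'
python3 -m jog '[[[2,-45,0,-4],[4,-90,0,-9],[6,-135,0,-9],[8,-180,0,-9],[12,-220,0,-9],[16,-255,0,-9],[16,-275,0,-9],[16,-275,0,-9]]]'
python3 -c "
from wl import *
im=look('red','w3.png',True)
print(ray(im,280,272,.22))"
```

```text
time_s: 5.15
tcp_pos: [0.5416, 0.0684, 0.2325]
orientation: [-3.137, -0.001, 1.771]
wrist_force: [0.5, 0.1, -2.0]
opening: 0.0137
finger_force: 58.9
time_s: 5.95
tcp_pos: [0.5578, -0.2074, 0.2322]
orientation: [-3.137, -0.002, 1.615]
wrist_force: [-0.4, 1.0, -2.3]
opening: 0.014
finger_force: 58.9
tcp [ 557.9 -205.5  232.4] yaw 92.6 open 0.013735519820719891 F [-0.   0.5 -2.5] t 6.0
red [279 330] (253, 300, 54, 56) [ 563.7 -353.4] -87.8 [51. 66.]
red [281 199] (204, 126, 167, 176) [ 569.1 -235.1] -49.2 [133. 171.]
red [413  66] (360, 0, 117, 128) [661.9 -97.1] -85.0 [ 81. 112.]
[ 0.55795217 -0.20608598  0.22      ]
```

View pics/w3.png

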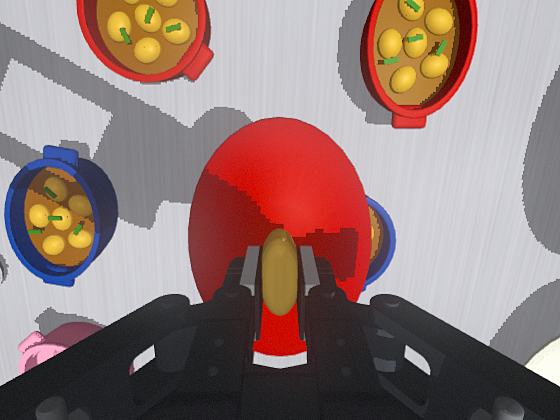

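```bash
cat > pots.py <<'E'
from meas import *
def pots(im,near=None):
    C=cloud(im);hsv=cv2.cvtColor(im['color'],cv2.COLOR_RGB2HSV);H,S,V=cv2.split(hsv)
    for c,m in (('red',((H<6)|(H>174))&(S>190)&(V>40)),('blue',(H>105)&(H<130)&(S>150)&(V>30))):
        m=m&(im['depth']>0)&(C[...,2]>.05)&(C[...,2]<.062)
        g=cv2.morphologyEx(m.astype(np.uint8),cv2.MORPH_CLOSE,np.ones((5,5)))
        n,l,st,ce=cv2.connectedComponentsWithStats(g)
        for i in range(1,n):
            if st[i,4]<400: continue
            p=C[(l==i)&m];q=(p[:,:2]*1000).astype(np.float32)
            h=cv2.convexHull(q);M=cv2.moments(h);cx,cy=M['m10']/M['m00'],M['m01']/M['m00']
            a=.5*np.degrees(np.arctan2(2*M['mu11'],M['mu20']-M['mu02']))
            r=cv2.minAreaRect(h)
            print(c,ce[i].astype(int),st[i,:4],'c',np.round([cx,cy],1),'ang',round(a,1),'rect',np.round(r[0],1),np.round(r[1],0),'z',np.median(p[:,2]).round(4))
E
python3 -m jog '[[[0,-20,0,0],[0,-45,0,0],[0,-45,0,0],[0,-45,0,0],[0,-45,0,0],[0,-45,0,0],[0,-45,0,0],[0,-45,0,0]]]' >/dev/null
python3 -c "
from pots import *
pots(shot('wrist'));print('top');pots(shot('top'));print(robot.get_obs()['tcp_pos'])"
```

```text
red [146  12] [94  0 99 24] c [ 448.4 -114.6] ang 2.8 rect [ 446.9 -116.1] [73. 17.] z 0.0567
red [420  38] [370   0 108  73] c [ 663.7 -117.2] ang 4.7 rect [ 664.3 -122.6] [82. 52.] z 0.0564
blue [ 33 171] [  0 103  86 139] c [ 351.2 -251.2] ang 81.2 rect [ 349.7 -251.1] [129.  73.] z 0.0567
top
[ 0.55941936 -0.24962367  0.23537538]
```

```bash
python3 -m jog '[[[0,40,0,0],[0,85,0,0],[0,100,0,0],[0,100,0,0],[0,100,0,0],[0,100,0,0],[0,100,0,0],[0,100,0,0]]]' >/dev/null
sed -i 's/<400/<amin/;s/near=None/amin=400/' pots.py
python3 -c "
from pots import *
pots(shot('wrist'));print('top');pots(shot('top'),40);print(robot.get_obs()['tcp_pos'])"
```

```text
red [100  49] [83 24 79 60] c [420.8 -45.1] ang 31.6 rect [422.3 -41.4] [76. 24.] z 0.0567
red [409  90] [356  30 103 151] c [662.3 -81.9] ang -88.3 rect [660.8 -79.5] [ 87. 116.] z 0.0565
red [185 124] [147  82  57  68] c [473.6 -99.7] ang 50.8 rect [ 474.2 -101.6] [72. 19.] z 0.0567
blue [ 52 276] [ 13 209  91 124] c [ 353. -250.] ang 82.3 rect [ 353.2 -249.6] [110.  96.] z 0.0566
top
red [298 163] [287 153  35  18] c [648.2 -66.2] ang 71.5 rect [643.9 -69.1] [108.  39.] z 0.0548
red [521 284] [511 281  23   8] c [ 257.2 -748.2] ang -89.8 rect [ 257.  -749.4] [71. 23.] z 0.0587
blue [366 260] [344 249  39  19] c [ 341.1 -260. ] ang -79.7 rect [ 337.3 -259.1] [ 47. 122.] z 0.055
[ 0.55929244 -0.15060126  0.23517476]
```

```bash
python3 -m jog '[[[40,25,0,0],[80,50,0,0],[104,67.5,0,0],[104,67.5,-40,0],[104,67.5,-80,0],[104,67.5,-110,0],[104,67.5,-120,0],[104,67.5,-120,0]]]'
python3 -c "
from wl import *
shot('scene','s2.png')
im=look('red','w4.png',True)"
```

```text
time_s: 8.6
tcp_pos: [0.6619, -0.0823, 0.113]
orientation: [-3.137, -0.001, 1.619]
wrist_force: [-0.7, 0.4, -1.3]
opening: 0.0138
finger_force: 59.2
tcp [664.7 -83.  117.1] yaw 92.8 open 0.013912276584884113 F [ 0.5 -0.2 -1.8] t 8.7
red [279 330] (252, 301, 55, 55) [ 666.6 -145. ] -87.6 [31. 40.]
red [272 208] (190, 120, 181, 182) [663.4 -78.2] -71.5 [ 96. 116.]
```

View pics/w4.png

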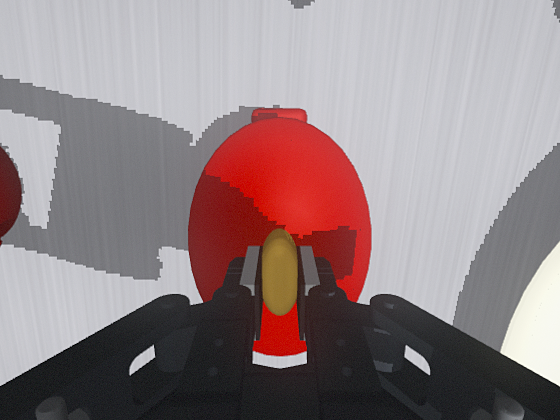

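The far lug at (279,113) lines up with the knob axis, so the lid is over the mouth. Now lowering it.

```bash
python3 -m jog '[[[0,0,-4,0],[0,0,-8,0],[0,0,-11,0],[0,0,-14,0],[0,0,-17,0],[0,0,-19,0],[0,0,-20,0],[0,0,-20,0]]]'
```

```text
time_s: 9.5
tcp_pos: [0.6634, -0.0824, 0.0953]
orientation: [-3.142, 0.0, 1.619]
wrist_force: [-0.3, 0.4, -1.5]
opening: 0.0137
finger_force: 59.3
```

```bash
python3 -m jog '[[[0,0,-1,0],[0,0,-2,0],[0,0,-3,0],[0,0,-3,0],[0,0,-3,0],[0,0,-3,0],[0,0,-3,0],[0,0,-3,0]]]'
```

```text
time_s: 10.3
tcp_pos: [0.6635, -0.0824, 0.0953]
orientation: [3.141, 0.0, 1.62]
wrist_force: [-6.7, 2.1, 10.9]
opening: 0.0142
finger_force: 60.7
```

```bash
python3 -m jog '[[[0,0,2,0],[0,0,2,0],[0,0,2,0],[0,0,2,0],[0,0,2,0],[0,0,10,0],[0,0,40,0],[0,0,80,0]]]' 0.2
python3 -c "
from pots import *
im=shot('wrist','w5.png');C=cloud(im);hsv=cv2.cvtColor(im['color'],cv2.COLOR_RGB2HSV)
o=robot.get_obs();print(o['tcp_pos'],o['wrist_force'])
m=((hsv[...,0]<6)|(hsv[...,0]>174))&(hsv[...,1]>190)&(im['depth']>0)
k=(hsv[...,0]>10)&(hsv[...,0]<35)&(hsv[...,2]>60)&(hsv[...,1]>90)&(C[...,2]>.08)
print(k.sum(),C[k].mean(0),np.percentile(C[k][:,2],98))
p=C[m&(C[...,2]>.06)&(C[...,2]<.077)];print(len(p),np.linalg.lstsq(np.c_[p[:,:2],np.ones(len(p))],p[:,2],rcond=None)[0],p.min(0),p.max(0))
"
```

```text
time_s: 11.1
tcp_pos: [0.6614, -0.082, 0.1704]
orientation: [-3.136, -0.002, 1.619]
wrist_force: [-0.1, -0.5, 0.6]
opening: 0.0513
finger_force: 0.0
[ 0.66692646 -0.08320116  0.18129109] [ 2.5037697  -1.1407138   6.23814104]
1233 [ 0.66318028 -0.07708462  0.09610385] 0.14148859247694312
13921 [-0.01037949 -0.0125138   0.07342684] [ 0.61938902 -0.14180836  0.06004759] [ 0.70705354 -0.01929042  0.07266912]
```

View pics/w5.png

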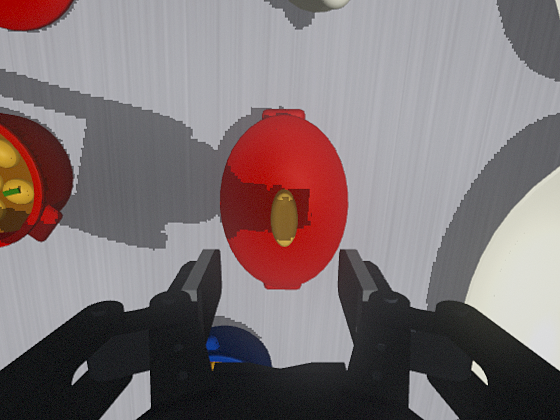

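It's seated level (slopes about 0.01), with both lugs showing symmetrically at (283,113) and (283,285). Next is the blue oval lid.

```bash
python3 -m jog '[[[-8,45,0,-5],[-16,90,0,-12],[-24,135,0,-20],[-32,180,0,-28],[-40,225,0,-36],[-48,270,0,-43],[-56,315,0,-50.2],[-64,348,0,-50.2]]]'
python3 -m jog '[[[0,0,-8,0],[0,0,-15,0],[0,0,-15,0],[0,0,-15,0],[0,0,-15,0],[0,0,-15,0],[0,0,-15,0],[0,0,-15,0]]]' >/dev/null
python3 -c "
from wl import *
look('blue')"
```

```text
time_s: 11.95
tcp_pos: [0.5989, 0.2686, 0.1731]
orientation: [3.141, -0.002, 0.743]
wrist_force: [0.3, 0.8, 0.9]
opening: 0.0516
finger_force: 0.0
tcp [599.5 265.4 157.5] yaw 42.6 open 0.051270562308078436 F [-1.1  0.3 -0.4] t 12.8
blue [275 197] (221, 118, 111, 138) [601.3 269.1] 53.7 [ 86. 100.]
```

```bash
python3 -c "
from wl import *
im=shot('wrist','w6.png');C=cloud(im);hsv=cv2.cvtColor(im['color'],cv2.COLOR_RGB2HSV)
m=((hsv[...,0]>10)&(hsv[...,0]<35)&(hsv[...,1]>90)).astype(np.uint8)
for k in cv2.findContours(m,0,1)[0]:
    if cv2.contourArea(k)>100: print(k[:,0].mean(0),*plane_ellipse(im,k,.036))
"
```

```text
[276.42307692 206.50961538] [595.7 265.4] 42.8 [16. 36.]
```

View pics/w6.png

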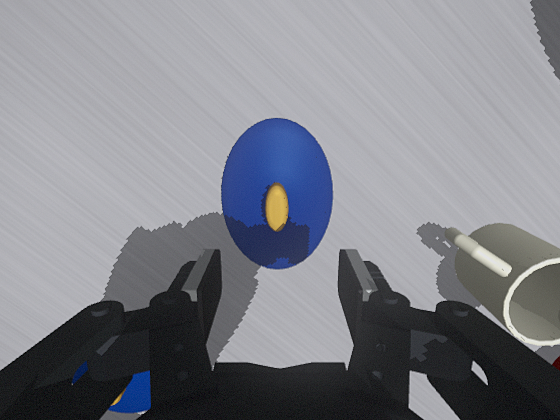

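The blue oval knob at (276,206) is at about (597,265), 42.8°.

```bash
python3 -m jog '[[[-2,0,-25,0],[-2,0,-50,0],[-2,0,-75,0],[-2,0,-90,0],[-2,0,-98,0],[-2,0,-106,0],[-2,0,-111,0],[-2,0,-111,0]]]'
python3 -m jog '[[[0,0,0,0],[0,0,0,0],[0,0,0,0],[0,0,0,0],[0,0,0,0],[0,0,0,0],[0,0,0,0],[0,0,0,0]]]' -1 60
python3 -m jog '[[[0,0,5,0],[0,0,15,0],[0,0,35,0],[0,0,65,0],[0,0,95,0],[0,0,120,0],[0,0,130,0],[0,0,130,0]]]'
python3 -c "
from h import *
im=shot('wrist','w7.png');print(ray(im,280,272,.165),robot.get_obs()['tcp_pos'])
hsv=cv2.cvtColor(im['color'],cv2.COLOR_RGB2HSV)
m=((hsv[...,0]>10)&(hsv[...,0]<35)&(hsv[...,1]>90)).astype(np.uint8)
for k in cv2.findContours(m,0,1)[0]:
    if cv2.contourArea(k)>100: print(cv2.boundingRect(k))
"
```

```text
time_s: 13.65
tcp_pos: [0.5974, 0.2656, 0.0463]
orientation: [-3.142, -0.0, 0.743]
wrist_force: [0.9, 0.3, 0.6]
opening: 0.0513
finger_force: 0.0
time_s: 14.45
tcp_pos: [0.5979, 0.2659, 0.0473]
orientation: [3.141, -0.001, 0.743]
wrist_force: [-1.6, -0.0, 6.4]
opening: 0.0141
finger_force: 59.0
time_s: 15.25
tcp_pos: [0.5984, 0.2659, 0.1783]
orientation: [3.14, -0.003, 0.743]
wrist_force: [0.1, -0.0, -1.4]
opening: 0.0139
finger_force: 58.6
[0.59863054 0.26625166 0.165     ] [0.5972628  0.26551052 0.17625458]
(262, 235, 36, 86)
```

```bash
python3 -m jog '[[[-20,-40,0,4],[-40,-82,0,9],[-60,-124,0,15],[-80,-166,0,21],[-100,-208,0,27],[-120,-250,0,33],[-140,-292,0,39.5],[-160,-334,0,39.5]]]'
python3 -m jog '[[[-18,-40,0,0],[-36,-80,0,0],[-54,-120,0,0],[-72,-155,0,0],[-83,-179,0,0],[-83,-179,-25,0],[-83,-179,-50,0],[-83,-179,-60,0]]]'
python3 -c "
from wl import *
look('blue','w8.png',True)"
```

```text
time_s: 16.1
tcp_pos: [0.4347, -0.0693, 0.1741]
orientation: [-3.138, -0.001, 1.435]
wrist_force: [0.8, -1.0, -1.5]
opening: 0.0139
finger_force: 58.6
time_s: 16.9
tcp_pos: [0.3515, -0.245, 0.1123]
orientation: [-3.135, -0.005, 1.432]
wrist_force: [-0.3, 0.5, -3.2]
opening: 0.0144
finger_force: 58.8
tcp [ 351.4 -244.6  111.8] yaw 82.1 open 0.013681079352152719 F [-2.  -0.5 -2.5] t 16.95
blue [279 335] (253, 306, 54, 54) [ 342.3 -307.1] 79.7 [32. 38.]
blue [281 206] (189, 118, 180, 185) [ 351.2 -240.2] 74.1 [102. 108.]
```

View pics/w8.png

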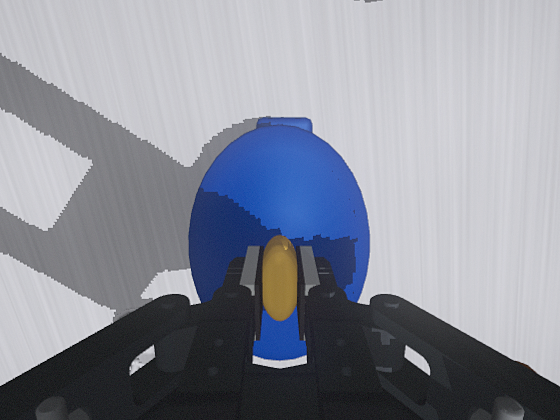

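The far lug at (284,122) is centred and aligned. Lowering.

```bash
python3 -m jog '[[[0,-1,-4,0],[0,-1,-8,0],[0,-1,-11,0],[0,-1,-14,0],[0,-1,-16,0],[0,-1,-18,0],[0,-1,-20,0],[0,-1,-20,0]]]'
```

```text
time_s: 17.75
tcp_pos: [0.3544, -0.2485, 0.0964]
orientation: [3.141, 0.0, 1.433]
wrist_force: [-0.9, 0.1, -1.8]
opening: 0.0138
finger_force: 58.9
```

```bash
python3 -m jog '[[[0,0,-1,0],[0,0,-2,0],[0,0,-3,0],[0,0,-3,0],[0,0,-3,0],[0,0,-3,0],[0,0,-3,0],[0,0,-3,0]]]'
```

```text
time_s: 18.55
tcp_pos: [0.3547, -0.2487, 0.0962]
orientation: [-3.141, 0.0, 1.433]
wrist_force: [-7.4, 6.0, 22.1]
opening: 0.0136
finger_force: 61.8
```

```bash
python3 -m jog '[[[0,0,2,0],[0,0,2,0],[0,0,2,0],[0,0,2,0],[0,0,2,0],[0,0,10,0],[0,0,40,0],[0,0,80,0]]]' 0.2
cat > chk.py <<'E'
from h import *
import sys
im=shot('wrist');C=cloud(im);hsv=cv2.cvtColor(im['color'],cv2.COLOR_RGB2HSV);H,S,V=cv2.split(hsv)
m=(((H<6)|(H>174))&(S>190)) if sys.argv[1]=='red' else ((H>100)&(H<130)&(S>120))
x,y=float(sys.argv[2]),float(sys.argv[3])
near=(np.hypot(C[...,0]-x,C[...,1]-y)<.075)&(im['depth']>0)
k=(H>10)&(H<35)&(S>90)&near&(C[...,2]>.07)&(C[...,2]<.11)&(np.hypot(C[...,0]-x,C[...,1]-y)<.03)
print('knob',k.sum(),C[k].mean(0).round(4),'top',np.percentile(C[k][:,2],95).round(4))
p=C[m&near&(C[...,2]>.061)&(C[...,2]<.077)]
print('lid',len(p),'slopes',np.linalg.lstsq(np.c_[p[:,:2],np.ones(len(p))],p[:,2],rcond=None)[0][:2].round(3),((p.min(0)+p.max(0))/2).round(4),p[:,2].min().round(4))
q=(p[:,:2]*1000).astype(np.float32);M=cv2.moments(cv2.convexHull(q));print('c',M['m10']/M['m00'],M['m01']/M['m00'],'ang',.5*np.degrees(np.arctan2(2*M['mu11'],M['mu20']-M['mu02'])))
o=robot.get_obs();print(o['tcp_pos'].round(4),o['orientation'][2],o['time_s'])
E
python3 chk.py blue .354 -.249
```

```text
time_s: 19.35
tcp_pos: [0.353, -0.247, 0.1726]
orientation: [-3.137, -0.003, 1.433]
wrist_force: [0.6, -0.0, 0.0]
opening: 0.051
finger_force: 0.0
knob 1119 [ 0.3546 -0.2474  0.0927] top 0.0946
lid 15175 slopes [ 0.   -0.01] [ 0.3542 -0.2495  0.0669] 0.061
c 354.24161693986986 -249.5239533293099 ang 82.29764398677949
[ 0.3571 -0.2511  0.1807] 1.432986178064084 19.4
```

Blue oval is seated level: knob top 94.6 mm, angle 82.3°. Next I'll look at the red round cocotte on the way to its lid.

```bash
python3 -m jog '[[[25,25,30,0],[50,50,60,0],[76,84,60,0],[76,84,60,0],[76,84,60,0],[76,84,60,0],[76,84,60,0],[76,84,60,0]]]'
python3 -c "
from pots import *
pots(shot('wrist'))"
python3 -m jog '[[[4,45,-10,0],[8,90,-20,0],[12,135,-30,0],[18,180,-45,0],[26,220,-60,0],[33,248,-75,0],[33,248,-75,0],[33,248,-75,0]]]'
python3 -c "
from wl import *
im=look('red')
hsv=cv2.cvtColor(im['color'],cv2.COLOR_RGB2HSV)
m=((hsv[...,0]>10)&(hsv[...,0]<35)&(hsv[...,1]>90)).astype(np.uint8)
for k in cv2.findContours(m,0,1)[0]:
    if cv2.contourArea(k)>100: print(k[:,0].mean(0),*plane_ellipse(im,k,.036))
"
```

```text
time_s: 20.2
tcp_pos: [0.4296, -0.1652, 0.2329]
orientation: [-3.141, -0.0, 1.431]
wrist_force: [-0.2, -0.2, 1.1]
opening: 0.0515
finger_force: 0.0
red [517  74] [500   0  60 129] c [ 638.9 -101.1] ang -68.6 rect [ 636.1 -101.1] [ 29. 110.] z 0.0596
red [293  46] [221   9 122 124] c [447.7 -70. ] ang -37.4 rect [450.6 -67.4] [ 78. 104.] z 0.0566
blue [493 253] [439 205 108  99] c [ 615.9 -257.9] ang -72.9 rect [ 616.1 -258.1] [98. 98.] z 0.0568
time_s: 21.05
tcp_pos: [0.463, 0.0834, 0.1579]
orientation: [-3.14, 0.001, 1.434]
wrist_force: [0.5, -0.3, 0.4]
opening: 0.0514
finger_force: 0.0
tcp [463.4  82.8 158.4] yaw 82.1 open 0.05164633416232504 F [ 0.8 -0.7 -0.4] t 21.1
red [529 320] (488, 292, 72, 79) [670.5 -65.4] -57.9 [54. 81.]
red [280 197] (217, 141, 122, 109) [461.2  80.9] -17.9 [87. 91.]
  knob [276 204] [460.5  82.7] 82.2 [23. 26.]
[282.25438596 362.02631579] [445.7 -53.6] -5.7 [10. 40.]
[276.40206186 204.37113402] [460.5  82.7] 82.2 [23. 26.]
```

```bash
python3 -m jog '[[[-1,0,-25,0],[-1,0,-50,0],[-1,0,-75,0],[-1,0,-90,0],[-1,0,-98,0],[-1,0,-106,0],[-1,0,-112,0],[-1,0,-112,0]]]'
python3 -m jog '[[[0,0,0,0],[0,0,0,0],[0,0,0,0],[0,0,0,0],[0,0,0,0],[0,0,0,0],[0,0,0,0],[0,0,0,0]]]' -1 60
python3 -m jog '[[[0,0,5,0],[0,0,15,0],[0,0,35,0],[0,0,65,0],[0,0,95,0],[0,0,105,0],[0,0,105,0],[0,0,105,0]]]'
python3 -c "
from h import *
im=shot('wrist','w9.png');print(robot.get_obs()['tcp_pos'])
hsv=cv2.cvtColor(im['color'],cv2.COLOR_RGB2HSV)
m=((hsv[...,0]>10)&(hsv[...,0]<35)&(hsv[...,1]>90)).astype(np.uint8)
for k in cv2.findContours(m,0,1)[0]:
    if cv2.contourArea(k)>100: print(cv2.boundingRect(k))
"
```

```text
time_s: 21.9
tcp_pos: [0.4623, 0.0832, 0.0462]
orientation: [-3.141, 0.0, 1.432]
wrist_force: [0.0, -0.1, 0.3]
opening: 0.051
finger_force: 0.0
time_s: 22.7
tcp_pos: [0.4629, 0.0837, 0.0472]
orientation: [3.14, -0.0, 1.433]
wrist_force: [-1.5, 0.5, 5.9]
opening: 0.0214
finger_force: 58.9
time_s: 23.5
tcp_pos: [0.4615, 0.0836, 0.1503]
orientation: [-3.14, 0.0, 1.433]
wrist_force: [-0.4, 0.8, -1.0]
opening: 0.0217
finger_force: 59.0
[0.46096427 0.08356687 0.14969285]
(251, 244, 56, 66)
```

View pics/w9.png

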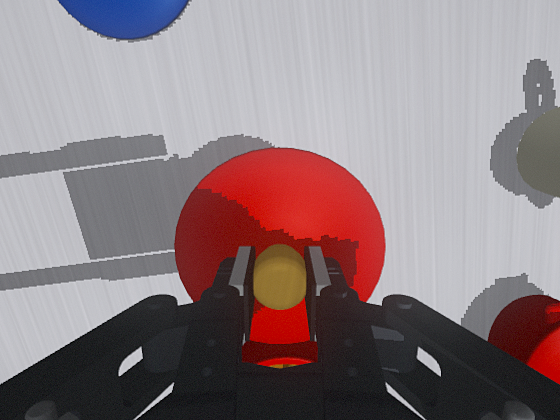

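The red round lid is held level, knob at (279,277). Carrying it to (447,−71).

```bash
python3 -m jog '[[[-4,-40,0,0],[-8,-80,0,0],[-12,-120,0,0],[-15.5,-154,0,0],[-15.5,-154,-20,0],[-15.5,-154,-35,0],[-15.5,-154,-38,0],[-15.5,-154,-38,0]]]'
python3 -m jog '[[[0,0,-4,0],[0,0,-7,0],[0,0,-10,0],[0,0,-13,0],[0,0,-15,0],[0,0,-16,0],[0,0,-16,0],[0,0,-16,0]]]'
python3 -m jog '[[[0,0,-1,0],[0,0,-2,0],[0,0,-3,0],[0,0,-4,0],[0,0,-4,0],[0,0,-4,0],[0,0,-4,0],[0,0,-4,0]]]'
```

```text
time_s: 24.35
tcp_pos: [0.4453, -0.0698, 0.1115]
orientation: [-3.137, -0.001, 1.433]
wrist_force: [1.3, -0.8, -1.4]
opening: 0.0215
finger_force: 59.0
time_s: 25.15
tcp_pos: [0.4469, -0.0705, 0.0974]
orientation: [3.141, 0.0, 1.433]
wrist_force: [-0.4, 1.1, -1.0]
opening: 0.0215
finger_force: 59.0
time_s: 25.95
tcp_pos: [0.4473, -0.0705, 0.0961]
orientation: [-3.141, 0.0, 1.433]
wrist_force: [-8.0, 2.2, 20.6]
opening: 0.0212
finger_force: 61.2
```

```bash
python3 -m jog '[[[0,0,2,0],[0,0,2,0],[0,0,2,0],[0,0,2,0],[0,0,2,0],[0,0,10,0],[0,0,40,0],[0,0,80,0]]]' 0.2
python3 chk.py red .447 -.073
python3 -m jog '[[[-8,40,0,0],[-16,82,0,0],[-24,124,0,0],[-32,166,0,0],[-40,208,0,0],[-48,250,0,0],[-56,292,0,0],[-63.5,333,-15,0]]]'
python3 -m jog '[[[0,0,0,0],[0,0,0,0],[0,0,0,0],[0,0,0,0],[0,0,0,0],[0,0,0,0],[0,0,0,0],[0,0,0,0]]]' >/dev/null
python3 -c "
from wl import *
im=look('blue')
hsv=cv2.cvtColor(im['color'],cv2.COLOR_RGB2HSV)
m=((hsv[...,0]>10)&(hsv[...,0]<35)&(hsv[...,1]>90)).astype(np.uint8)
for k in cv2.findContours(m,0,1)[0]:
    if cv2.contourArea(k)>100: print(k[:,0].mean(0),*plane_ellipse(im,k,.036))
"
```

```text
time_s: 26.75
tcp_pos: [0.4449, -0.0698, 0.1725]
orientation: [-3.136, -0.001, 1.433]
wrist_force: [0.4, -0.5, -0.0]
opening: 0.0513
finger_force: 0.0
knob 1230 [ 0.4474 -0.0691  0.092 ] top 0.0947
lid 11862 slopes [-0.013 -0.005] [ 0.447  -0.0713  0.0669] 0.061
c 447.1650732435948 -71.37474737130299 ang 14.84346753668522
[ 0.4505 -0.0716  0.1808] 1.4330144495909738 26.8
time_s: 27.6
tcp_pos: [0.3848, 0.2653, 0.1608]
orientation: [3.136, -0.003, 1.433]
wrist_force: [1.0, 1.0, -0.1]
opening: 0.0512
finger_force: 0.0
tcp [383.4 262.4 158.3] yaw 82.1 open 0.05110651442073469 F [ 0.6 -0.2  0.2] t 28.45
blue [258 197] (211, 131, 129, 125) [379.7 261.8] 69.1 [ 97. 102.]
  knob [274 205] [379.6 261.2] 76.1 [23. 26.]
[274.41489362 205.5106383 ] [379.5 261.1] 78.7 [23. 26.]
```

Red round is seated (knob top 94.7 mm, level). The blue round knob at (274,205) is at about (381.5,261.5).

```bash
python3 -m jog '[[[-2,-1,-25,0],[-2,-1,-50,0],[-2,-1,-75,0],[-2,-1,-90,0],[-2,-1,-98,0],[-2,-1,-106,0],[-2,-1,-111,0],[-2,-1,-111,0]]]'
python3 -m jog '[[[0,0,0,0],[0,0,0,0],[0,0,0,0],[0,0,0,0],[0,0,0,0],[0,0,0,0],[0,0,0,0],[0,0,0,0]]]' -1 60
python3 -m jog '[[[0,0,5,0],[0,0,15,0],[0,0,35,0],[0,0,65,0],[0,0,95,0],[0,0,125,0],[0,0,130,0],[0,0,130,0]]]'
python3 -c "
from h import *
im=shot('wrist','w10.png');print(robot.get_obs()['tcp_pos'])
hsv=cv2.cvtColor(im['color'],cv2.COLOR_RGB2HSV)
m=((hsv[...,0]>10)&(hsv[...,0]<35)&(hsv[...,1]>90)).astype(np.uint8)
for k in cv2.findContours(m,0,1)[0]:
    if cv2.contourArea(k)>100: print(cv2.boundingRect(k))
"
```

```text
time_s: 29.25
tcp_pos: [0.3813, 0.2616, 0.0471]
orientation: [-3.141, 0.0, 1.433]
wrist_force: [-0.2, 0.2, -0.0]
opening: 0.0512
finger_force: 0.0
time_s: 30.05
tcp_pos: [0.3819, 0.262, 0.0482]
orientation: [3.14, -0.001, 1.433]
wrist_force: [-1.2, -0.7, 5.7]
opening: 0.0215
finger_force: 59.0
time_s: 30.85
tcp_pos: [0.382, 0.2619, 0.1784]
orientation: [3.139, -0.002, 1.433]
wrist_force: [-0.8, -0.3, -2.5]
opening: 0.0211
finger_force: 59.0
[0.38089504 0.26135227 0.17683357]
(253, 243, 53, 65)
```

```bash
python3 -m jog '[[[19,-40,0,0],[38,-82,0,0],[57,-124,0,0],[76,-166,0,0],[95,-208,0,0],[114,-250,0,0],[133,-292,0,0],[152,-334,0,0]]]'
python3 -m jog '[[[19,-42,0,0],[38,-84,0,0],[57,-126,0,0],[75,-165,0,0],[83.5,-183,0,0],[83.5,-183,-30,0],[83.5,-183,-55,0],[83.5,-183,-62,0]]]'
python3 -c "
from h import *
im=shot('wrist','w11.png');print(robot.get_obs()['tcp_pos'])"
```

```text
time_s: 31.7
tcp_pos: [0.5321, -0.0738, 0.1744]
orientation: [-3.137, -0.001, 1.432]
wrist_force: [1.0, 0.1, -1.3]
opening: 0.0216
finger_force: 59.0
time_s: 32.5
tcp_pos: [0.6126, -0.2535, 0.1079]
orientation: [-3.13, -0.005, 1.432]
wrist_force: [-1.0, -0.0, -2.3]
opening: 0.0211
finger_force: 59.1
[ 0.61305542 -0.25347319  0.10855111]
```

View pics/w11.png

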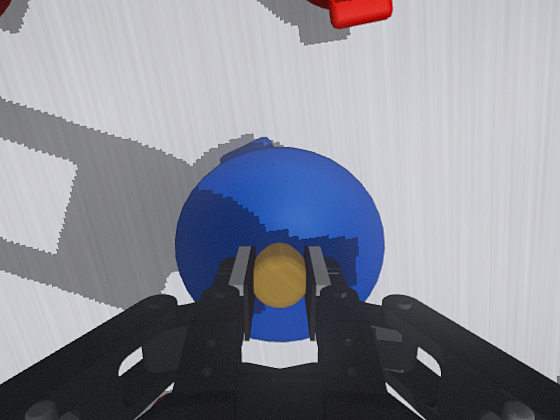

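The lid covers the blue round cocotte, with a lug peeking out at (245,150) as its axis predicts. Lowering.

```bash
python3 -m jog '[[[0,0,0,0],[0,0,0,0],[0,0,-4,0],[0,0,-8,0],[0,0,-12,0],[0,0,-15,0],[0,0,-18,0],[0,0,-18,0]]]'
python3 -m jog '[[[0,0,-1,0],[0,0,-2,0],[0,0,-3,0],[0,0,-4,0],[0,0,-4,0],[0,0,-4,0],[0,0,-4,0],[0,0,-4,0]]]'
```

```text
time_s: 33.35
tcp_pos: [0.6169, -0.2554, 0.0974]
orientation: [-3.142, -0.0, 1.433]
wrist_force: [-0.9, -0.3, 0.4]
opening: 0.0215
finger_force: 59.3
time_s: 34.15
tcp_pos: [0.6169, -0.2554, 0.0972]
orientation: [-3.142, 0.0, 1.433]
wrist_force: [-8.1, 3.4, 15.7]
opening: 0.0218
finger_force: 61.0
```

```bash
python3 -m jog '[[[0,0,2,0],[0,0,2,0],[0,0,2,0],[0,0,2,0],[0,0,2,0],[0,0,10,0],[0,0,40,0],[0,0,80,0]]]' 0.2
python3 chk.py blue .617 -.257
python3 -m jog '[[[0,0,40,0],[0,40,80,0],[-10,90,110,0],[-30,140,130,0],[-30,190,130,0],[-30,240,130,0],[-30,280,130,0],[-30,310,130,0]]]'
python3 -m jog '[[[0,45,0,0],[0,90,0,0],[0,135,0,0],[0,180,0,0],[0,200,0,0],[0,200,0,0],[0,200,0,0],[0,200,0,0]]]'
python3 - <<'E'
from h import *
im=shot('top');a=im['color'][130:290,120:450,::-1];cv2.imwrite('pics/fin.png',cv2.resize(a,None,fx=2.4,fy=2.4,interpolation=cv2.INTER_CUBIC))
E
```

```text
time_s: 34.95
tcp_pos: [0.6151, -0.2545, 0.1714]
orientation: [-3.136, -0.002, 1.433]
wrist_force: [0.7, -0.7, -0.0]
opening: 0.0509
finger_force: 0.0
knob 1181 [ 0.6171 -0.2539  0.0923] top 0.0947
lid 14761 slopes [-0.001 -0.012] [ 0.6168 -0.256   0.0668] 0.061
c 616.9542386920185 -255.9919173845688 ang -74.678666601853
[ 0.6201 -0.2571  0.1823] 1.4328623251907617 35.0
time_s: 35.8
tcp_pos: [0.5866, 0.0573, 0.3046]
orientation: [3.14, -0.001, 1.434]
wrist_force: [0.5, -0.6, -0.3]
opening: 0.0512
finger_force: 0.0
time_s: 36.6
tcp_pos: [0.5871, 0.2535, 0.3035]
orientation: [3.141, 0.0, 1.432]
wrist_force: [0.3, 0.1, 0.7]
opening: 0.0515
finger_force: 0.0
```

View pics/fin.png

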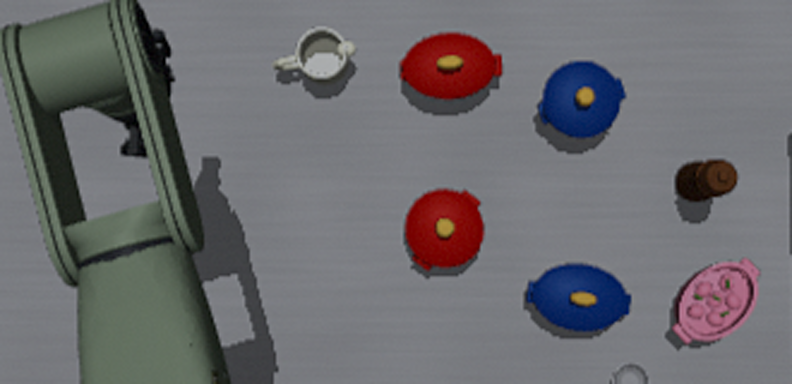

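The final view shows all four lids on their own cocottes. The jug and mill are unmoved and the arm is clear.

```bash
python3 -c "
from rig import robot
print(robot.job_done())"
```

```text
the job is handed in; nothing more can be done
None
```

All four lids are on the matching cocottes, each measured level and seated with the ovals lined up, and the job was handed in at about 37 s; no verdict came back.

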